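# Click a sample cell home in its ball-latched holder

### The job

Take the tall sample cell, the one with a groove across its sides near the foot, out of the parking rack, put it foot down into the well of the metal cell holder and press it straight down past the sprung ball, through the click, until it bottoms firmly on the stop just below. The depth differs each time, so feel for it; never press with more than about 20 N. Then let go, so that the ball holds it, and leave the other things as they stand.

Things in the scene. Friction and masses are not known exactly. Their poses are not given: they have to be found in the camera images.
- cell_center (a point): Centre, half-way up, of the tall cell to be loaded: an upright white plastic bar 24 (its x) x 18 (its y) x 100 mm (its z, up), about 70 g, standing loose in one of the rack's two pockets, foot 6 mm above the table. Take it across its 18 mm width (closing along y) by its upper third: once clicked in, it stands 42 to 70 mm proud of the holder, fingers must stay in that.
- cell: The same tall cell; this origin is the centre of its foot, same axes. The foot edges are chamfered 3 mm and slippery. Its +x and -x sides each have a cross groove about 3 mm deep and 6 mm high, centred 14 mm above the foot, into which the holder's ball springs; so it works either way round (a half turn is the same).
- blank_center (a point): Centre of the blank: a short plain white bar of 24 x 18 x 56 mm without grooves, in the other pocket of the rack. Not to be loaded; leave it in the rack.
- blank: The same blank; origin at the centre of its foot.
- rack: Fixed grey plastic parking rack 130 x 50 x 14 mm; origin at the centre of its underside. Two pockets 8 mm deep, with 1.5 mm play on each side of the cell, lie 35 mm either side of the origin along its x; the cells stand in them with their x along the rack's x.
- holder: Fixed aluminium cell holder: block 56 (x) x 48 (y) x 78 mm tall on a 100 x 76 x 8 mm dark foot plate; origin at the centre of the underside, z up. The ball plunger's housing is on its +x side (to 61 mm from the well's axis, top 70 mm above the table), a small clamp screw on -x. A hard stop ends the press 1 mm below the click.
- well_mouth (a point): Centre of the well's mouth in the flat top of the block, 78 mm above the table, axes as the holder. The well is 25.5 (x) x 19.5 mm (y): 0.75 mm play each side of the cell. Ball and floor are preset at a height that differs each time by up to 28 mm and is not given: the cell clicks when its foot is 30 to 58 mm below the mouth.
- ball (a joint): Sprung steel ball in the well's +x wall, 16 to 44 mm below the mouth. 0: fully out (free, or in the groove); about 0.002 m: pushed back by a cell. The foot meets it about 15 mm above the click (4 to 10 N, then little). At the click the groove draws the cell down by itself with a few N; then the push rises to about 10 N and at the stop steeply further (13 to 15 N is surely on the stop), and the cell springs back to the click when let go.
- weight: Brass 100 g weight, 22 mm wide, 30 mm tall, standing loose beyond the rack; bystander. Origin under its centre.
- vial: Glass vial with a white cap, 21 mm wide, 58 mm tall, standing loose beside the rack; bystander. Origin under its centre.
- tin: Round flat tin, 67 mm wide, 25 mm tall, standing loose to the right of the holder; bystander. Origin under its centre.
- lifter (a joint): Sprung floor of the well, under the ball: 0 when free (up), grows as the cell's foot presses it down, 1 to 3 N; about 0.006 m when the cell is clicked in, 0.0072 m at the hard stop. It lifts a cell that has not clicked.
Things that resemble listed ones, but are neither listed nor needed, are in the scene too. What is shaped like the cell but pink or purple is not meant.

How it is judged (in metres and radians):
On the way:
1. the cell is pressed through the click until the sprung floor under it bottoms (pressed down by more than 6.6 mm) (value of joint lifter above 0.0066 m and horizontal distance between cell and holder below 0.004 m), for 0.1 s.
At the end, for the whole second after the job is handed in: The tall grooved cell stands in the well of the holder, upright within 0.1 rad and within 4 mm of its axis, its foot 26 mm or more below the mouth and pressing the sprung floor down by at least 4.5 mm, with the ball sprung out (within 1.2 mm) into its groove, released and at rest (value of joint ball below 0.0012 m and value of joint lifter above 0.0045 m and z of cell in the frame of holder below 0.052 m and horizontal distance between cell and holder below 0.004 m and angle between cell's own z axis and vertical below 0.1 rad and linear speed of cell below 0.02 m/s); the robot touches nothing.
It fails at once if the cell bears on the holder with more than 36 N in all, which is a press of over 20 N plus the ball's own sideways squeeze (contact force between cell and holder above 36 N).
It fails at once if the robot pushes on the holder itself with more than 25 N (contact force between any of the fingers, the arm and holder above 25 N).
It fails at once if the short blank leaves its place in the rack (distance of blank from where it was at the start of the episode above 0.02 m).
It fails at once if the weight, vial or tin is shifted by more than 30 mm or the vial is knocked over (distance of any of weight, vial, tin from where it was at the start of the episode above 0.03 m or angle between vial's own z axis and vertical above 0.7 rad).
It also fails if it takes over 72 s, if anything falls off the work surface, if the arm or the gripper's body presses on something with over 40 N, if the wrist force passes 120 N, or if a joint passes its speed limit or range.

### The arm

A 6-joint arm with a two-finger parallel gripper is mounted at the origin on a cart in front of the work surface, level with it; the furniture and walls round the work are solid. World frame = base frame: x ahead of the robot, y to its left, z up, the work surface at z = 0. Lengths are in m, angles in degrees, forces in N, time in s.
With the tool pointing down it reaches from about 0.35 to 0.875 m from the base axis. Payload 4.2 kg.
Tool frame: the origin (TCP) lies midway between the tips of the shut fingers; the grasp point (between the pads) lies r.grasp_offset behind it (r.grasp_offset is the distance from the TCP to the grasp point, in m); z points along the fingers, y is the direction in which the jaws open and shut (so a half turn about z gives the same grasp; the last joint's range is limited). The gripper opens to 87 mm and grips with 3 to 60 N. Pads are 19 mm wide; open, the fingers measure 117 mm over their backs; the gripper's body (75 mm by 190 mm) begins 51 mm behind the grasp point.
Start: joints at [88.499, 22.042, 0.453, 0, -68.411, -14.817], TCP at [0.176, 0.6, 0.223] pointing down, gripper open.
Joint ranges: [-179.83, 179.83], [-69.29, 118.12], [-61.27, 80.66], [-181.25, 117.63], [-171.15, -9.14], [-177.46, 177.46]. Speed limits (degrees/s): [159.86, 159.86, 180, 180, 180, 180].

### API

Orientations are given as a 3x3 rotation matrix whose columns are the frame's x, y, z axes.
In Python, from station import sense, optics, r gives the robot as it stands. The module is installed in compiled form; this text tells all that it offers.
- The arm moves only by the tool servo_tool, never from a script. Its argument "deltas" is a list of rows, each an object with "slide": the shift along the tool's x, y, z in units of 25 mm (1.0 is 25 mm), a list of three; "spin": the turn about the tool's z in units of 8 degrees (1.0 is 8 degrees). A call has 1 to 10 rows; each row shifts and turns the pose as measured when the row begins, along the tool's axes as they then stand; what a row does not reach is not made up. A row lasts 1/10 s, in which the tool goes at most 50 mm and 8.59 degrees, less where a joint would pass 70% of its speed; a pose out of reach is approached as far as the arm can. A call is refused whole if a number of a shift passes 1 or a number of a turn 1, either way. A call with a gripper value outside its range is refused whole. "gripper" is the closure in counts, from 0 (fully open) to 255 (shut), set as the call begins (left out, the last holds). The fingers move at their own pace and stop on an object; the grip force is fixed at half the most. Time passes only in rows, so rows that do not move let the fingers close. It gives the time, the measured TCP pose, the force and the opening at its end, in the units of the state.
- sense(): the state, without advancing time (a new reading comes with each control period).
- optics.capture(name): name is "scene" or "side" or "wrist"; returns a dict with "frame" (400x640x3 uint8, red, green, blue), "camera_matrix" (3x3 intrinsics, pixels), "eye" and "rotation" of the camera in the world. Camera axes: x right, y down, z forward; pixel columns grow to the right and rows downward; lengths in m; the calibration is good to about 2 mm. A picture is of the moment at which its call begins. There is no depth.
- r.finish_job(): hands the job in, once; it reports no verdict.
The state is a dict: "time_s": time; "joints": joint angles; "joint_velocities": joint speeds; "effort": joint torques, N m; "tcp_pos": TCP position; "ee_rot": TCP orientation; "wrist_force": force on the tool from outside, world axes, zero at the start; "moment": the same for the moment, N m; "gripper_width": opening from 0.0 (shut) to 1.0 (fully open).
Only numpy, scipy, OpenCV 4.12 (cv2) and the standard library are available. Lean on these libraries where they do the work, as an engineer would, in place of code of your own. Each camera call takes 0.05 s, during which the arm holds its last target.

## Working session

There is one attempt and no reset: what is moved stays moved. The work goes in short steps, Python scripts to look and compute and a tool call to move; the robot and the scene stay as the last step left them, time stands still between calls to the robot, and variables do not carry over. Pictures are saved under pics/ and viewed, and the job is handed in when it is done.

Besides the shell and the picture viewer there is one more tool, called after "Call:" as name(argument=value, ...) on one line, values as JSON. servo_tool: Moves the arm, as the interface text tells. Its arguments: {"type":"object","properties":{"deltas":{"type":"array"},"gripper":{"type":"number"}},"required":["deltas"]}

```bash
mkdir -p pics
python3 - <<'E'
from station import sense, optics, r
import cv2,numpy as np
s=sense()
for k in s: print(k,np.round(s[k],4).tolist())
print(r.grasp_offset)
for n in ["scene","side","wrist"]:
    c=optics.capture(n); cv2.imwrite(f"pics/{n}0.png",c["frame"][:,:,::-1])
    print(n,np.round(c["camera_matrix"],1).tolist(),np.round(c["eye"],4).tolist(),np.round(c["rotation"],4).tolist())
E
```

```text
time_s 0.0
joints [88.4975, 22.0903, 0.3783, -0.0299, -68.4106, -14.8192]
joint_velocities [-0.1093, 0.0309, -0.0531, 0.0661, -0.0547, 0.0585]
effort [-0.0, -39.0667, 18.7403, 4.2199, 0.0111, -0.0002]
tcp_pos [0.1754, 0.5992, 0.2215]
ee_rot [[0.9596, -0.2812, -0.0005], [-0.2812, -0.9596, -0.0021], [0.0001, 0.0022, -1.0]]
wrist_force [0.0784, 0.2423, 0.1205]
moment [0.0347, 0.0243, 0.0005]
gripper_width 0.9976
0.0187
scene [[473.4, 0.0, 311.9], [0.0, 473.4, 199.0], [0.0, 0.0, 1.0]] [0.1572, -0.9343, 0.6641] [[0.8141, -0.354, 0.4603], [-0.5806, -0.4869, 0.6525], [-0.0068, -0.7985, -0.6019]]
side [[407.6, 0.0, 322.5], [0.0, 407.6, 198.9], [0.0, 0.0, 1.0]] [0.6026, -1.0835, 0.4717] [[0.9993, -0.01, -0.0364], [0.0279, -0.4523, 0.8914], [-0.0253, -0.8918, -0.4517]]
wrist [[300.7, 0.0, 317.7], [0.0, 300.7, 202.2], [0.0, 0.0, 1.0]] [0.2439, 0.5789, 0.384] [[-0.2816, -0.9267, -0.2489], [-0.9595, 0.2725, 0.071], [0.002, 0.2588, -0.9659]]
```

View pics/scene0.png

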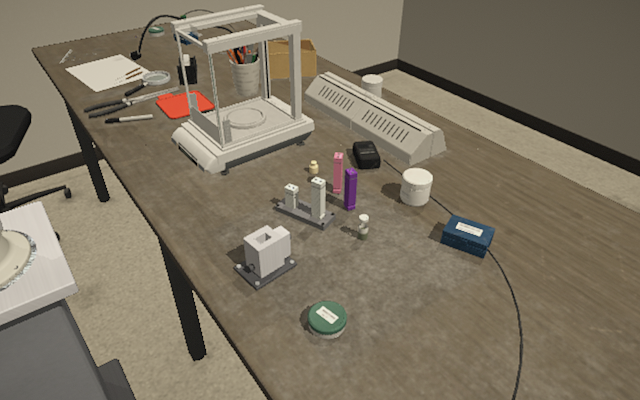

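View pics/side0.png

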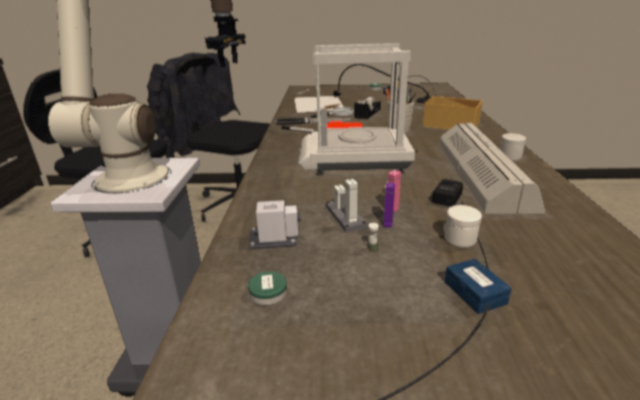

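View pics/wrist0.png

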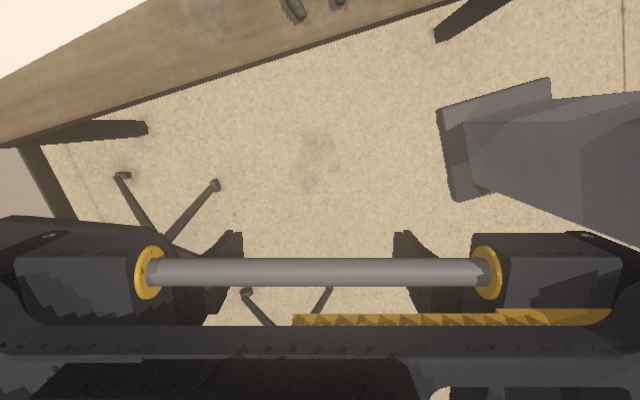

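The scene view shows the holder at about (267,255), the tall cell at (318,200), the blank at (291,195) and the pink and purple decoys at (338,172) and (350,190). The balance behind is solid. I'll zoom in for the pixel picks.

Run:
```python
import cv2
a=cv2.imread("pics/scene0.png")[140:300,225:385]; cv2.imwrite("pics/sz.png",cv2.resize(a,None,fx=3.75,fy=3.75,interpolation=cv2.INTER_CUBIC))
a=cv2.imread("pics/side0.png")[160:260,240:400]; cv2.imwrite("pics/dz.png",cv2.resize(a,None,fx=5,fy=5,interpolation=cv2.INTER_CUBIC))
```

```text
(no output)
```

View pics/sz.png

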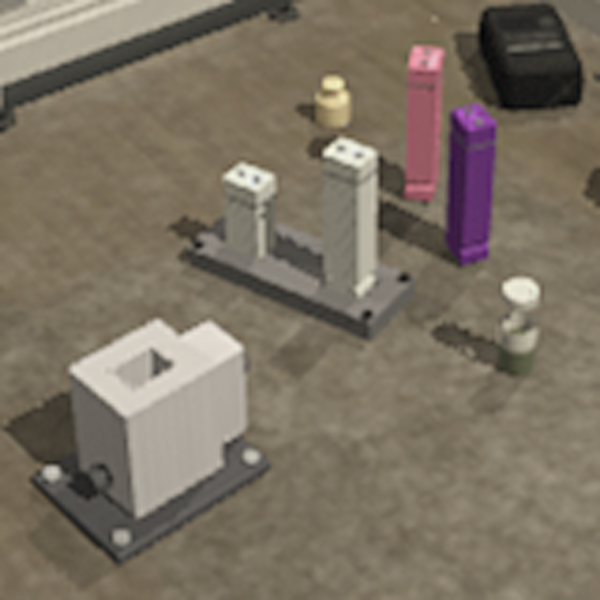

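View pics/dz.png

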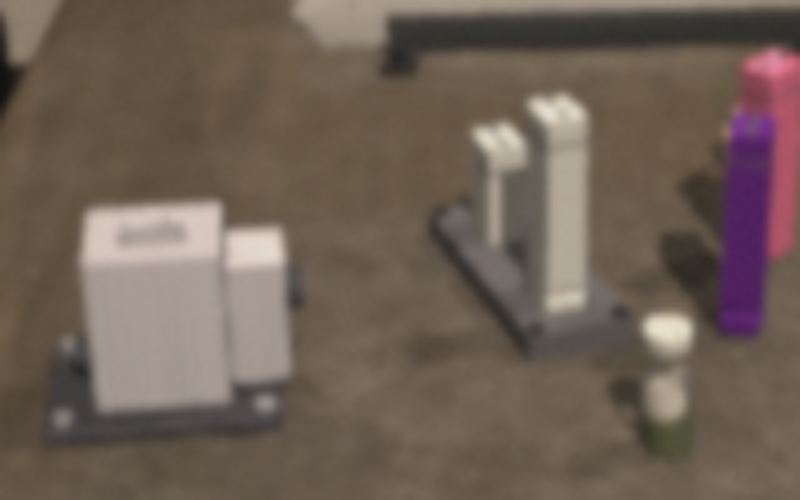

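```bash
cat > h.py <<'E'
import numpy as np, cv2
from station import sense, optics, r
def cam(n): return optics.capture(n)
def ray(c,u,v,z):
    K=np.array(c["camera_matrix"]);R=np.array(c["rotation"]);e=np.array(c["eye"])
    d=R@np.linalg.inv(K)@np.array([u,v,1.]); return e+d*(z-e[2])/d[2]
def proj(c,p):
    K=np.array(c["camera_matrix"]);R=np.array(c["rotation"]);e=np.array(c["eye"])
    q=K@(R.T@(np.array(p)-e)); return q[:2]/q[2]
E
python3 - <<'E'
from h import *
c=cam("scene")
def f(n,pts,z):
    P=[ray(c,225+u/3.75,140+v/3.75,z) for u,v in pts]
    print(n,np.round(P,4)[:,:2].tolist(),np.round(np.mean(P,0),4)[:2])
f("celltop",[(349,138),(378,155),(352,178),(322,158)],.106)
f("blanktop",[(250,163),(276,180),(250,199),(223,182)],.062)
f("well",[(157,345),(174,368),(130,391),(108,371)],.078)
f("block",[(70,372),(157,320),(130,417)],.078)
f("rack",[(188,250),(368,325),(413,280)],.014)
f("foot",[(35,478),(120,555),(268,462)],.008)
f("vial",[(520,290)],.058); f("tin",[((327-225)*3.75,(318-140)*3.75)],.025)
f("purpletop",[(473,115)],.106);f("pinktop",[(425,58)],.106);f("brass",[(332,120)],.0)
E
```

```text
celltop [[0.6391, -0.2741], [0.6422, -0.2969], [0.6179, -0.306], [0.6157, -0.2811]] [ 0.6287 -0.2895]
blanktop [[0.6146, -0.2088], [0.6173, -0.2321], [0.5947, -0.2387], [0.5913, -0.2156]] [ 0.6045 -0.2238]
well [[0.4767, -0.3331], [0.4746, -0.3529], [0.4484, -0.3547], [0.447, -0.3357]] [ 0.4617 -0.3441]
block [[0.4314, -0.3253], [0.4868, -0.3164], [0.439, -0.3706]] [ 0.4524 -0.3374]
rack [[0.5713, -0.2044], [0.6171, -0.3227], [0.6624, -0.3057]] [ 0.6169 -0.2776]
foot [[0.4097, -0.314], [0.4186, -0.3856], [0.5137, -0.3748]] [ 0.4473 -0.3581]
vial [[0.6696, -0.3888]] [ 0.6696 -0.3888]
tin [[0.4734, -0.527]] [ 0.4734 -0.527 ]
purpletop [[0.7095, -0.2968]] [ 0.7095 -0.2968]
pinktop [[0.7252, -0.2326]] [ 0.7252 -0.2326]
brass [[0.734, -0.1247]] [ 0.734  -0.1247]
```

```bash
python3 - <<'E'
from h import *
c=cam("scene");d=cam("side")
for n,cc,u,v in [("fl",c,203,167),("left",c,174,140),("right",c,313,132),("side fl",d,302,163),("side fr",d,412,163)]:
    print(n,np.round(ray(cc,u,v,0),3), np.round(ray(cc,u,v,.02),3))
# top of balance: posts front in side: (317,50)-(319,125), top-frame
def tri(p,q):
    A=[];b=[]
    for cc,(u,v) in ((c,p),(d,q)):
        K=np.array(cc["camera_matrix"]);R=np.array(cc["rotation"]);e=np.array(cc["eye"])
        t=R@np.linalg.inv(K)@np.array([u,v,1.]);t/=np.linalg.norm(t);M=np.eye(3)-np.outer(t,t);A.append(M);b.append(M@e)
    return np.linalg.lstsq(np.vstack(A),np.hstack(b),rcond=None)[0]
print("top front-left",tri((188,47),(317,57)), "top front right",tri((300,25),(409,57)))
print("post bottom fr", tri((298,112),(408,130)))
E
python3 - <<'E'
import cv2
for n in("scene","side"):
    a=cv2.imread(f"pics/{n}0.png")[:200,(140 if n=="scene" else 220):][:,:320]; cv2.imwrite(f"pics/{n}b.png",cv2.resize(a,None,fx=2.5,fy=2.5))
E
```

```text
fl [0.518 0.061 0.   ] [0.507 0.031 0.02 ]
left [0.512 0.237 0.   ] [0.501 0.201 0.02 ]
right [0.853 0.044 0.   ] [0.832 0.014 0.02 ]
side fl [0.494 0.096 0.   ] [0.499 0.046 0.02 ]
side fr [ 0.832  0.084 -0.   ] [0.822 0.035 0.02 ]
top front-left [0.5463528  0.09172319 0.30561214] top front right [0.78756343 0.00216715 0.32191586]
post bottom fr [0.79242918 0.01733327 0.11007522]
```

View pics/sceneb.png

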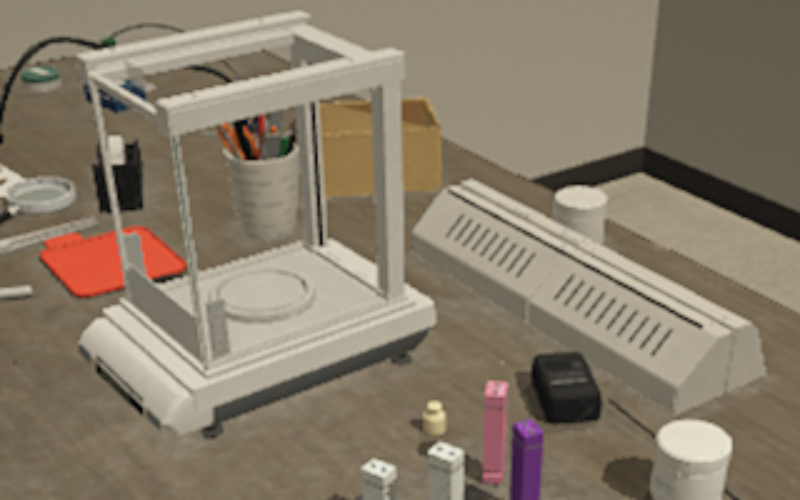

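View pics/sideb.png

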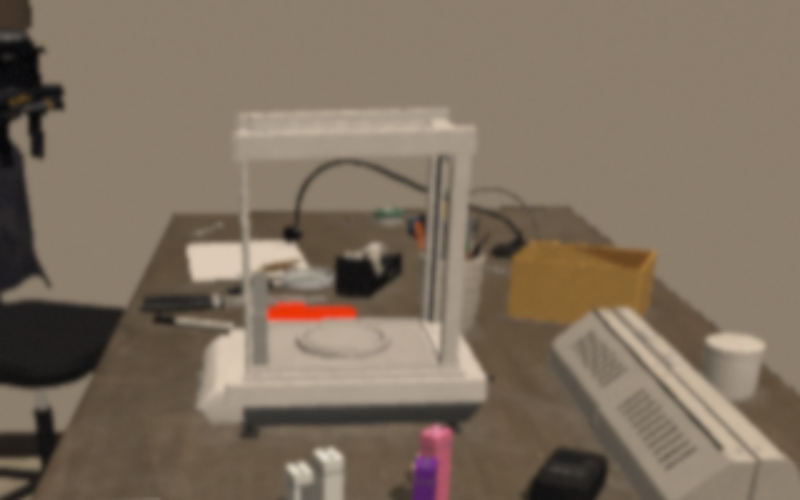

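Call:
servo_tool(deltas=[{"slide":[0.87,0.95,-0.73],"spin":0},{"slide":[0.87,0.95,-0.73],"spin":0},{"slide":[0.87,0.95,-0.73],"spin":0},{"slide":[0.87,0.95,-0.73],"spin":0},{"slide":[0.87,0.95,-0.73],"spin":0},{"slide":[0.87,0.95,-0.73],"spin":0},{"slide":[0.87,0.95,-0.73],"spin":0},{"slide":[0.87,0.95,-0.73],"spin":0},{"slide":[0.87,0.95,-0.73],"spin":0},{"slide":[0.87,0.95,-0.73],"spin":0}])

```text
time_s: 1.3
tcp_pos: [0.3199, 0.3014, 0.4083]
ee_rot: [[0.961, -0.275, -0.001], [-0.275, -0.961, -0.009], [0.001, 0.009, -1.0]]
wrist_force: [0.4, 0.5, -0.5]
gripper_width: 1.002
```

Call:
servo_tool(deltas=[{"slide":[0.62,0.97,0],"spin":0},{"slide":[0.62,0.97,0],"spin":0},{"slide":[0.62,0.97,0],"spin":0},{"slide":[0.62,0.97,0],"spin":0},{"slide":[0.62,0.97,0],"spin":0},{"slide":[0.62,0.97,0],"spin":0},{"slide":[0.62,0.97,0],"spin":0},{"slide":[0.62,0.97,0],"spin":0},{"slide":[0.62,0.97,0],"spin":0},{"slide":[0.62,0.97,0],"spin":0}])

```text
time_s: 2.3
tcp_pos: [0.4034, 0.0131, 0.4147]
ee_rot: [[0.962, -0.274, 0.007], [-0.274, -0.962, 0.001], [0.007, -0.003, -1.0]]
wrist_force: [0.7, 0.2, -0.2]
gripper_width: 0.999
```

Call:
servo_tool(deltas=[{"slide":[0.78,0.87,0.24],"spin":0},{"slide":[0.78,0.87,0.24],"spin":0},{"slide":[0.78,0.87,0.24],"spin":0},{"slide":[0.78,0.87,0.24],"spin":0},{"slide":[0.78,0.87,0.24],"spin":0},{"slide":[0.78,0.87,0.24],"spin":0},{"slide":[0.78,0.87,0.24],"spin":0},{"slide":[0.78,0.87,0.24],"spin":0},{"slide":[0.78,0.87,0.24],"spin":0},{"slide":[0.78,0.87,0.24],"spin":0}])

```text
time_s: 3.3
tcp_pos: [0.5341, -0.2621, 0.3552]
ee_rot: [[0.961, -0.275, 0.014], [-0.275, -0.961, 0.004], [0.012, -0.007, -1.0]]
wrist_force: [0.4, 0.4, -0.1]
gripper_width: 1.003
```

Call:
servo_tool(deltas=[{"slide":[0,0,0],"spin":0.96},{"slide":[0,0,0],"spin":0.96},{"slide":[0,0,0],"spin":0.96},{"slide":[0,0,0],"spin":0.96},{"slide":[0,0,0],"spin":0.96},{"slide":[0,0,0],"spin":0.96},{"slide":[0,0,0],"spin":0.96}])

```text
time_s: 4.0
tcp_pos: [0.5343, -0.2661, 0.3496]
ee_rot: [[0.305, -0.952, 0.005], [-0.952, -0.305, 0.006], [-0.005, -0.007, -1.0]]
wrist_force: [0.4, 0.1, 0.1]
gripper_width: 0.996
```

Run:
```python
from h import *
c=cam("wrist");cv2.imwrite("pics/w1.png",c["frame"][:,:,::-1]);np.savez("w1.npz",**{k:c[k] for k in("camera_matrix","eye","rotation")})
print(sense()["joints"],c["eye"])
```

```text
[-11.1718065   15.9778896    9.64629791  -0.41829208 -83.46534537
  28.76737408] [ 0.55549795 -0.33541635  0.51166352]
```

View pics/w1.png

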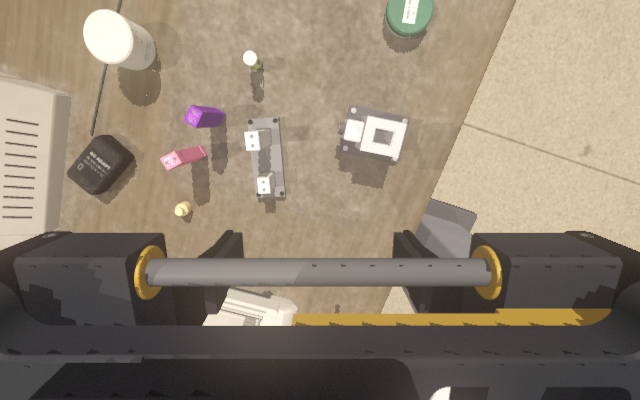

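The wrist view from above shows the cell top at (252,141), the blank at (264,186) and the well at (383,137). I'll zoom in.

Run:
```python
import cv2
a=cv2.imread("pics/w1.png")[95:215,235:425]; cv2.imwrite("pics/w1z.png",cv2.resize(a,None,fx=4,fy=4,interpolation=cv2.INTER_CUBIC))
```

```text
(no output)
```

View pics/w1z.png

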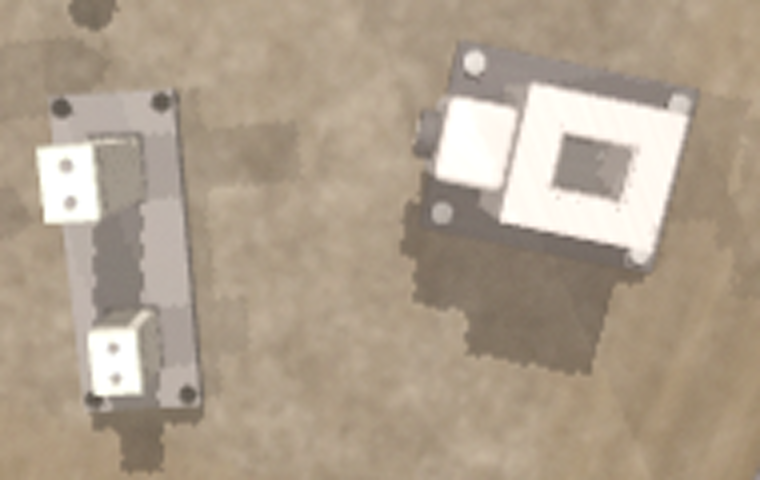

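```bash
cat >> h.py <<'E'
def load(n):
    return dict(np.load(n))
def fit(c,img,box,lo,hi,z,n=4):
    x0,y0,x1,y1=box; F=8
    a=cv2.resize(cv2.cvtColor(img[y0:y1,x0:x1],cv2.COLOR_BGR2GRAY),None,fx=F,fy=F,interpolation=cv2.INTER_CUBIC)
    m=cv2.inRange(a,lo,hi); cs,_=cv2.findContours(m,cv2.RETR_EXTERNAL,cv2.CHAIN_APPROX_NONE)
    k=max(cs,key=cv2.contourArea).reshape(-1,2)
    P=np.array([ray(c,x0+(u+.5)/F-.5,y0+(v+.5)/F-.5,z)[:2] for u,v in k],np.float32)
    o=P.mean(0); (cx,cy),(w,h),an=cv2.minAreaRect((P-o)*1000)
    M=cv2.moments(((P-o)*1000).reshape(-1,1,2))
    ce=o+np.array([M['m10'],M['m01']])/M['m00']/1000
    return np.round(o+np.array([cx,cy])/1000,4),np.round(ce,4),round(w,1),round(h,1),round(an,1)
E
python3 - <<'E'
from h import *
c=load("w1.npz");img=cv2.imread("pics/w1.png")
print("grey samples",img[141,252],img[137,383],img[120,365],img[130,265])
for lo in(200,215): print("cell",fit(c,img,(240,125,264,154),lo,255,.106))
for lo in(200,215): print("blank",fit(c,img,(252,170,275,198),lo,255,.062))
for hi in(150,170,190): print("well",fit(c,img,(370,125,396,148),0,hi,.078))
def f(n,pts,z):
    P=[ray(c,235+(u+.5)/4-.5,95+(v+.5)/4-.5,z) for u,v in pts]
    print(n,np.round(P,4)[:,:2].tolist(),np.round(np.mean(P,0),4)[:2])
f("cell",[(38,147),(97,142),(103,220),(44,225)],.106)
f("well",[(565,132),(637,145),(622,202),(550,188)],.078)
f("block",[(530,82),(692,115),(660,260),(500,220)],.078)
f("rack",[(47,93),(178,88),(202,408),(80,410)],.014)
f("foot",[(458,42),(697,92),(650,272)],.008)
E
```

```text
grey samples [255 255 255] [133 141 151] [159 166 178] [164 179 189]
cell (array([ 0.6339, -0.283 ]), array([ 0.6338, -0.283 ]), 19.4, 26.3, 20.9)
cell (array([ 0.6339, -0.2829]), array([ 0.6338, -0.2829]), 18.8, 25.5, 20.9)
blank (array([ 0.6094, -0.2212]), array([ 0.6087, -0.2185]), 22.3, 34.6, 10.3)
blank (array([ 0.6089, -0.2178]), array([ 0.6088, -0.2179]), 18.9, 26.1, 20.9)
well (array([ 0.4663, -0.3412]), array([ 0.4682, -0.3404]), 20.2, 17.6, 7.6)
well (array([ 0.4647, -0.3413]), array([ 0.4649, -0.3412]), 24.5, 18.5, 6.6)
well (array([ 0.4647, -0.3412]), array([ 0.4648, -0.3412]), 25.4, 19.3, 6.1)
cell [[0.6461, -0.2914], [0.628, -0.2988], [0.6196, -0.2749], [0.638, -0.2673]] [ 0.6329 -0.2831]
well [[0.4779, -0.3495], [0.4523, -0.3531], [0.4501, -0.3331], [0.4761, -0.3299]] [ 0.4641 -0.3414]
block [[0.4953, -0.3616], [0.4379, -0.3684], [0.4297, -0.3181], [0.4892, -0.314]] [ 0.463  -0.3405]
rack [[0.6683, -0.3029], [0.619, -0.3207], [0.5735, -0.1972], [0.6229, -0.1804]] [ 0.6209 -0.2503]
foot [[0.5182, -0.3715], [0.4204, -0.3826], [0.4115, -0.3094]] [ 0.45   -0.3545]
```

Call:
servo_tool(deltas=[{"slide":[0.37,-0.72,0.8],"spin":0},{"slide":[0.37,-0.72,0.8],"spin":0},{"slide":[0.37,-0.72,0.8],"spin":0},{"slide":[0.37,-0.72,0.8],"spin":0},{"slide":[0.37,-0.72,0.8],"spin":0},{"slide":[0,0,0],"spin":-0.36},{"slide":[0,0,0],"spin":0}])

```text
time_s: 4.75
tcp_pos: [0.6386, -0.2828, 0.2474]
ee_rot: [[0.366, -0.931, 0.007], [-0.931, -0.366, 0.006], [-0.003, -0.009, -1.0]]
wrist_force: [0.4, -0.6, 0.5]
gripper_width: 0.995
```

Run:
```python
from h import *
c=cam("wrist");cv2.imwrite("pics/w2.png",c["frame"][:,:,::-1]);np.savez("w2.npz",**{k:c[k] for k in("camera_matrix","eye","rotation")})
s=sense();print(s["tcp_pos"],s["ee_rot"],c["eye"],proj(c,[.6338,-.283,.106]))
```

```text
[ 0.63822234 -0.28251397  0.24667272] [[ 0.36474927 -0.93108387  0.00638772]
 [-0.93109707 -0.3647076   0.00682797]
 [-0.00402777 -0.00843809 -0.99995629]] [ 0.66371835 -0.35048232  0.40962029] [323.53415107 194.2516654 ]
```

View pics/w2.png

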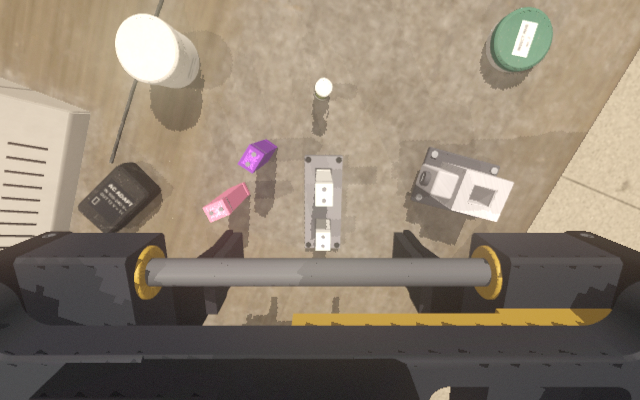

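Run:
```python
from h import *
c=load("w2.npz");img=cv2.imread("pics/w2.png")
for lo in(225,240,250): print("cell",fit(c,img,(310,178,338,212),lo,255,.106))
for hi in(150,170,190): print("well",fit(c,img,(468,184,500,210),0,hi,.078))
a=img[140:260,280:520]; cv2.imwrite("pics/w2z.png",cv2.resize(a,None,fx=3.3,fy=3.3,interpolation=cv2.INTER_CUBIC))
```

```text
cell (array([ 0.6337, -0.2832]), array([ 0.6337, -0.2832]), 18.4, 25.5, 21.5)
cell (array([ 0.6336, -0.283 ]), array([ 0.6337, -0.283 ]), 17.9, 24.3, 21.3)
cell (array([ 0.6337, -0.2829]), array([ 0.6337, -0.2829]), 17.6, 23.4, 21.6)
well (array([ 0.465 , -0.3411]), array([ 0.4667, -0.3428]), 24.0, 17.7, 5.5)
well (array([ 0.465 , -0.3412]), array([ 0.4647, -0.3419]), 25.0, 18.6, 4.9)
well (array([ 0.465 , -0.3414]), array([ 0.4647, -0.3418]), 25.9, 19.4, 4.2)
```

View pics/w2z.png

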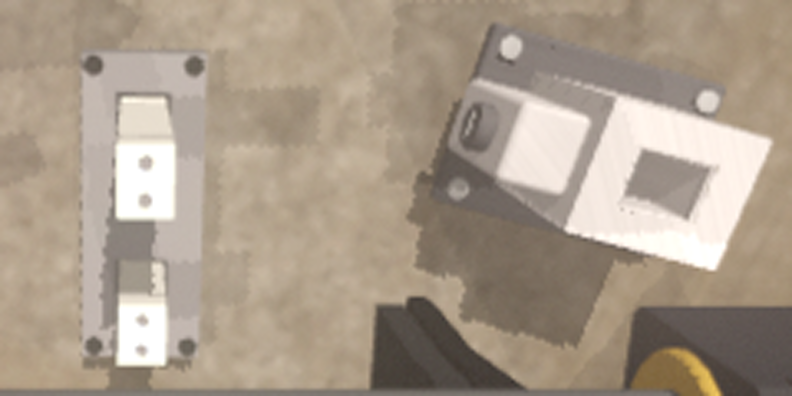

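Call:
servo_tool(deltas=[{"slide":[0,0.12,0.5],"spin":0},{"slide":[0,0.12,0.8],"spin":0},{"slide":[0,0,0.9],"spin":0},{"slide":[0,0,0.9],"spin":0},{"slide":[0,0,0.9],"spin":0},{"slide":[0,0,0.6],"spin":0},{"slide":[0,0,0],"spin":0}], gripper=90)

```text
time_s: 5.5
tcp_pos: [0.6304, -0.2841, 0.1294]
ee_rot: [[0.364, -0.931, 0.013], [-0.931, -0.364, 0.007], [-0.002, -0.014, -1.0]]
wrist_force: [-0.2, -0.2, 0.1]
gripper_width: 0.652
```

Run:
```python
from h import *
s=sense();R=s["ee_rot"];print(s["tcp_pos"],R[:,2],s["gripper_width"])
for n in("scene","side"):
    c=cam(n);x,y=proj(c,[.6337,-.283,.106]).astype(int);a=c["frame"][y-60:y+60,x-80:x+80,::-1]
    cv2.imwrite(f"pics/{n}2.png",cv2.resize(a,None,fx=4,fy=4,interpolation=cv2.INTER_CUBIC))
d=np.array([.6337,-.283,.073])-s["tcp_pos"];print(R.T@d/.025)
```

```text
[ 0.63042661 -0.28414543  0.12937833] [ 0.01276437  0.0067417  -0.9998958 ] 0.651906216231322
[ 0.00864396 -0.10627396  2.25687823]
```

View pics/scene2.png

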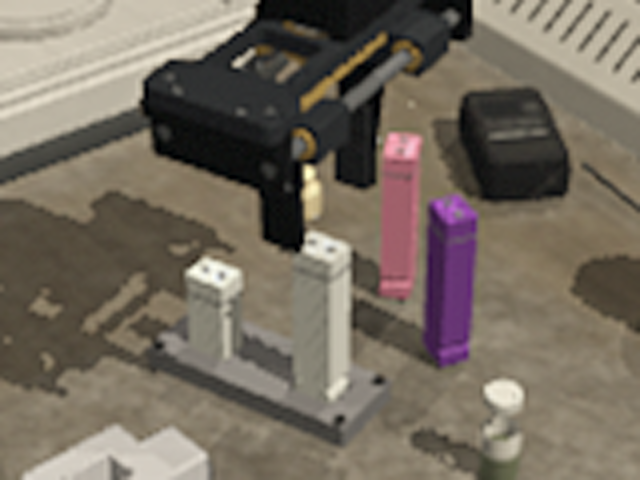

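View pics/side2.png

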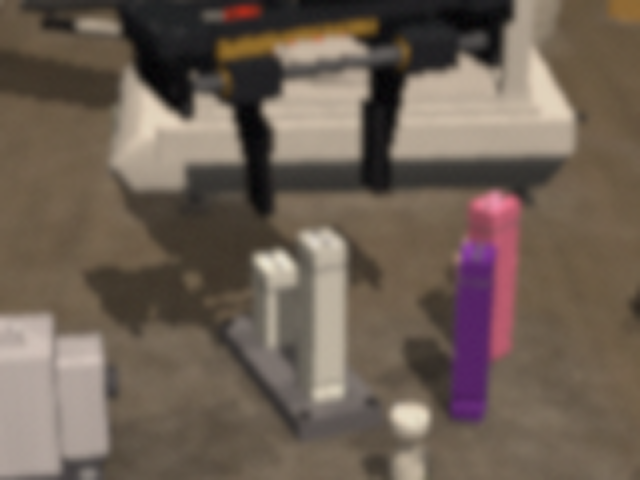

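Run:
```python
from h import *
s=sense();T=s["tcp_pos"];R=s["ee_rot"];w=.0285
for n in("scene","side"):
    c=cam(n);x,y=proj(c,[.6337,-.283,.106]).astype(int)
    for q in (T,T+R[:,1]*w,T-R[:,1]*w,[.6337,-.283,.106]): print(n,np.round((proj(c,q)-[x-80,y-60])*4))
```

```text
scene [322. 203.]
scene [291. 230.]
scene [351. 176.]
scene [322. 242.]
side [320. 197.]
side [270. 206.]
side [369. 188.]
side [322. 240.]
```

Call:
servo_tool(deltas=[{"slide":[0,-0.11,0.6],"spin":0},{"slide":[0,0,0.7],"spin":0},{"slide":[0,0,0.6],"spin":0},{"slide":[0,0,0.3],"spin":0},{"slide":[0,0,0],"spin":0}])

```text
time_s: 6.2
tcp_pos: [0.6399, -0.284, 0.0793]
ee_rot: [[0.365, -0.931, 0.029], [-0.931, -0.365, 0.002], [0.008, -0.028, -1.0]]
wrist_force: [0.6, 1.2, -0.8]
gripper_width: 0.649
```

Run:
```python
from h import *
s=sense();R=s["ee_rot"];print(s["tcp_pos"],R,s["gripper_width"],s["wrist_force"])
d=np.array([.6337,-.283,.073])-s["tcp_pos"];print(R.T@d/.025)
c=cam("scene");x,y=proj(c,[.6337,-.283,.106]).astype(int);a=c["frame"][y-60:y+60,x-80:x+80,::-1]
cv2.imwrite(f"pics/scene3.png",cv2.resize(a,None,fx=4,fy=4,interpolation=cv2.INTER_CUBIC))
```

```text
[ 0.6398947  -0.28397333  0.07930259] [[ 0.36456798 -0.93072679  0.02894519]
 [-0.93113861 -0.36465832  0.00228209]
 [ 0.0084311  -0.02778396 -0.9995784 ]] 0.6490045571770783 [ 0.62159861  1.16226485 -0.76929992]
[-0.12871344  0.22343001  0.24491391]
```

View pics/scene3.png

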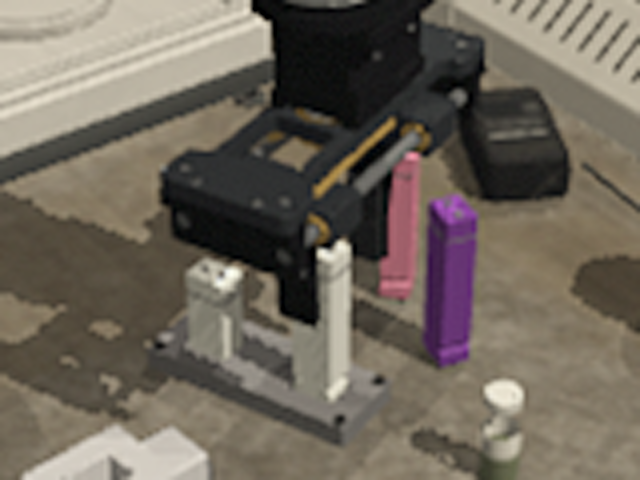

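Call:
servo_tool(deltas=[{"slide":[-0.06,0.11,-0.9],"spin":0},{"slide":[-0.06,0.11,-0.9],"spin":0}])

```text
time_s: 6.45
tcp_pos: [0.6314, -0.2829, 0.1226]
ee_rot: [[0.365, -0.931, 0.024], [-0.931, -0.365, 0.003], [0.005, -0.023, -1.0]]
wrist_force: [0.4, -0.5, 0.8]
gripper_width: 0.645
```

Call:
servo_tool(deltas=[{"slide":[0,0,0],"spin":0}])

```text
time_s: 6.55
tcp_pos: [0.6335, -0.2837, 0.1271]
ee_rot: [[0.365, -0.93, 0.031], [-0.931, -0.365, 0.001], [0.011, -0.029, -1.0]]
wrist_force: [0.7, -0.7, 0.9]
gripper_width: 0.646
```

Call:
servo_tool(deltas=[{"slide":[0,0,0.15],"spin":0},{"slide":[0,0,0.15],"spin":0},{"slide":[0,0,0.15],"spin":0}])

```text
time_s: 6.85
tcp_pos: [0.6343, -0.2836, 0.1156]
ee_rot: [[0.365, -0.93, 0.034], [-0.931, -0.365, 0.001], [0.011, -0.032, -0.999]]
wrist_force: [0.4, 0.1, -0.4]
gripper_width: 0.646
```

Call:
servo_tool(deltas=[{"slide":[0,0,0],"spin":0},{"slide":[0,0,0],"spin":0},{"slide":[0,0,0],"spin":0},{"slide":[0,0,0],"spin":0}])

```text
time_s: 7.25
tcp_pos: [0.6329, -0.2831, 0.1116]
ee_rot: [[0.365, -0.931, 0.028], [-0.931, -0.365, 0.003], [0.008, -0.027, -1.0]]
wrist_force: [-0.1, -0.3, -0.6]
gripper_width: 0.646
```

Run:
```python
from h import *
s=sense();print(s["tcp_pos"],s["ee_rot"][:,2],s["joints"],s["joint_velocities"])
```

```text
[ 0.63291332 -0.28312448  0.11164641] [ 0.02757129  0.00250914 -0.99961669] [-10.97688648  32.76957457   1.91025546  -0.5233152  -57.61809498
  32.65029481] [ 0.01098859  0.27620238 -0.02859185 -0.02283914  0.07755834 -0.0166529 ]
```

Call:
servo_tool(deltas=[{"slide":[0,0,-0.04],"spin":0},{"slide":[0,0,-0.04],"spin":0},{"slide":[0,0,-0.04],"spin":0},{"slide":[0,0,-0.04],"spin":0},{"slide":[0,0,-0.04],"spin":0},{"slide":[0,0,-0.04],"spin":0},{"slide":[0,0,-0.04],"spin":0},{"slide":[0,0,-0.04],"spin":0}])

```text
time_s: 8.05
tcp_pos: [0.6329, -0.2832, 0.1209]
ee_rot: [[0.365, -0.931, 0.029], [-0.931, -0.365, 0.002], [0.008, -0.027, -1.0]]
wrist_force: [-0.5, -0.4, -0.3]
gripper_width: 0.651
```

Call:
servo_tool(deltas=[{"slide":[0,0,0],"spin":0},{"slide":[0,0,0],"spin":0},{"slide":[0,0,0],"spin":0},{"slide":[0,0,0],"spin":0},{"slide":[0,0,0],"spin":0}])

```text
time_s: 8.55
tcp_pos: [0.6329, -0.2832, 0.121]
ee_rot: [[0.365, -0.931, 0.029], [-0.931, -0.365, 0.002], [0.008, -0.027, -1.0]]
wrist_force: [0.3, -0.5, 0.0]
gripper_width: 0.647
```

Call:
servo_tool(deltas=[{"slide":[0,0,-0.2],"spin":0},{"slide":[0,0,-0.5],"spin":0},{"slide":[0,0,-0.8],"spin":0},{"slide":[0,0,-0.8],"spin":0},{"slide":[0,0,-0.5],"spin":0},{"slide":[0,0,-0.3],"spin":0},{"slide":[0,0,-0.15],"spin":0},{"slide":[0,0,-0.05],"spin":0}])

```text
time_s: 9.35
tcp_pos: [0.6305, -0.2836, 0.2105]
ee_rot: [[0.365, -0.931, 0.03], [-0.931, -0.365, 0.002], [0.01, -0.029, -1.0]]
wrist_force: [0.1, -0.5, 0.8]
gripper_width: 0.646
```

Call:
servo_tool(deltas=[{"slide":[0,0,0.9],"spin":0},{"slide":[0,0,0.9],"spin":0},{"slide":[0,0,0.0],"spin":0},{"slide":[0,0,0.0],"spin":0},{"slide":[0,0,0.0],"spin":0}])

```text
time_s: 9.85
tcp_pos: [0.6315, -0.2835, 0.1637]
ee_rot: [[0.365, -0.931, 0.028], [-0.931, -0.365, 0.002], [0.009, -0.027, -1.0]]
wrist_force: [-0.8, 0.7, 0.0]
gripper_width: 0.648
```

Call:
servo_tool(deltas=[{"slide":[0,0,-0.9],"spin":0},{"slide":[0,0,-0.9],"spin":0},{"slide":[0,0,0.0],"spin":0},{"slide":[0,0,0.0],"spin":0},{"slide":[0,0,0.0],"spin":0}])

```text
time_s: 10.35
tcp_pos: [0.6309, -0.2839, 0.2126]
ee_rot: [[0.365, -0.931, 0.031], [-0.931, -0.365, 0.001], [0.011, -0.029, -1.0]]
wrist_force: [0.9, -0.1, -0.8]
gripper_width: 0.65
```

Call:
servo_tool(deltas=[{"slide":[0,0,0.2],"spin":0},{"slide":[0,0,0.4],"spin":0},{"slide":[0,0,0.7],"spin":0},{"slide":[0,0,1],"spin":0},{"slide":[0,0,0.0],"spin":0},{"slide":[0,0,0.0],"spin":0}])

```text
time_s: 10.95
tcp_pos: [0.6305, -0.283, 0.1469]
ee_rot: [[0.365, -0.931, 0.023], [-0.931, -0.365, 0.003], [0.006, -0.023, -1.0]]
wrist_force: [-0.0, -0.4, 0.3]
gripper_width: 0.645
```

Call:
servo_tool(deltas=[{"slide":[0,0,-1],"spin":0},{"slide":[0,0,-0.5],"spin":0},{"slide":[0,0,-0.25],"spin":0},{"slide":[0,0,-0.1],"spin":0},{"slide":[0,0,0.0],"spin":0}])

```text
time_s: 11.45
tcp_pos: [0.6297, -0.2833, 0.196]
ee_rot: [[0.365, -0.931, 0.025], [-0.931, -0.365, 0.003], [0.006, -0.024, -1.0]]
wrist_force: [-0.2, -0.4, -0.0]
gripper_width: 0.646
```

Call:
servo_tool(deltas=[{"slide":[0,0,0.2],"spin":0},{"slide":[0,0,0.5],"spin":0},{"slide":[0,0,0.8],"spin":0},{"slide":[0,0,1],"spin":0},{"slide":[0,0,0.0],"spin":0},{"slide":[0,0,-1],"spin":0},{"slide":[0,0,-0.7],"spin":0},{"slide":[0,0,-0.4],"spin":0},{"slide":[0,0,-0.2],"spin":0},{"slide":[0,0,0],"spin":0}])

```text
time_s: 12.45
tcp_pos: [0.6267, -0.2824, 0.1825]
ee_rot: [[0.364, -0.931, 0.012], [-0.931, -0.364, 0.007], [-0.002, -0.014, -1.0]]
wrist_force: [0.4, -0.0, 0.3]
gripper_width: 0.647
```

Call:
servo_tool(deltas=[{"slide":[0,0,0.2],"spin":0},{"slide":[0,0,0.5],"spin":0},{"slide":[0,0,0.8],"spin":0},{"slide":[0,0,1],"spin":0},{"slide":[0,0,0.0],"spin":0},{"slide":[0,0,-1],"spin":0},{"slide":[0,0,-0.7],"spin":0},{"slide":[0,0,-0.4],"spin":0},{"slide":[0,0,-0.2],"spin":0},{"slide":[0,0,0],"spin":0}])

```text
time_s: 13.45
tcp_pos: [0.6233, -0.2814, 0.1687]
ee_rot: [[0.363, -0.932, -0.0], [-0.932, -0.363, 0.01], [-0.01, -0.003, -1.0]]
wrist_force: [0.3, -0.4, 0.5]
gripper_width: 0.641
```

Call:
servo_tool(deltas=[{"slide":[0.05,-0.07,0.3],"spin":0},{"slide":[0.05,-0.07,0.35],"spin":0},{"slide":[0.05,-0.07,0.35],"spin":0},{"slide":[0.05,-0.07,0.35],"spin":0},{"slide":[0.05,-0.07,0.35],"spin":0},{"slide":[0,0,0.35],"spin":0},{"slide":[0,0,0.35],"spin":0},{"slide":[0,0,0.35],"spin":0},{"slide":[0,0,0],"spin":0},{"slide":[0,0,0],"spin":0}])

```text
time_s: 14.45
tcp_pos: [0.632, -0.2826, 0.0884]
ee_rot: [[0.363, -0.932, -0.009], [-0.932, -0.363, 0.013], [-0.015, 0.004, -1.0]]
wrist_force: [-0.3, -0.5, -0.4]
gripper_width: 0.645
```

```bash
cat >> h.py <<'E'
def go(x,y,z):
    s=sense();R=s["ee_rot"];print("tcp",np.round(s["tcp_pos"],4),"zax",np.round(R[:,2],4),"F",np.round(s["wrist_force"],2),"w",round(s["gripper_width"],3),"t",s["time_s"],"yaw",np.degrees(np.arctan2(R[1,1],R[0,1])))
    print("units",np.round(R.T@(np.array([x,y,z])-s["tcp_pos"])/.025,3))
E
python3 -c "
from h import *
go(.6337,-.283,.073)"
```

```text
tcp [ 0.632  -0.2826  0.0884] zax [-0.009   0.0129 -0.9999] F [-0.25 -0.49 -0.39] w 0.645 t 14.45 yaw -158.73946080941153
units [ 0.049 -0.06   0.616]
```

Now the final approach, done in small rows, then close the gripper.

Call:
servo_tool(deltas=[{"slide":[0.05,-0.06,0.12],"spin":0},{"slide":[0,0,0.15],"spin":0},{"slide":[0,0,0.15],"spin":0},{"slide":[0,0,0.12],"spin":0},{"slide":[0,0,0.06],"spin":0}])

```text
time_s: 14.95
tcp_pos: [0.635, -0.2834, 0.0743]
ee_rot: [[0.363, -0.932, -0.005], [-0.932, -0.363, 0.012], [-0.013, 0.001, -1.0]]
wrist_force: [0.5, 0.0, 0.6]
gripper_width: 0.647
```

Call:
servo_tool(deltas=[{"slide":[0,0,0],"spin":0},{"slide":[0,0,0],"spin":0},{"slide":[0,0,0],"spin":0},{"slide":[0,0,0],"spin":0},{"slide":[0,0,0],"spin":0},{"slide":[0,0,0],"spin":0},{"slide":[0,0,0],"spin":0}], gripper=255)

```text
time_s: 15.65
tcp_pos: [0.635, -0.2835, 0.0744]
ee_rot: [[0.363, -0.932, -0.005], [-0.932, -0.363, 0.012], [-0.013, 0.0, -1.0]]
wrist_force: [0.1, -0.5, -0.1]
gripper_width: 0.201
```

```bash
python3 -c "
from h import *
go(.6337,-.283,.073)
print(sense()['ee_rot'])
for n in('scene','side'):
    c=cam(n);x,y=proj(c,[.6337,-.283,.07]).astype(int);a=c['frame'][y-50:y+50,x-66:x+66,::-1]
    cv2.imwrite(f'pics/{n}4.png',cv2.resize(a,None,fx=4,fy=4,interpolation=cv2.INTER_CUBIC))
"
```

```text
tcp [ 0.635  -0.2835  0.0744] zax [-0.0048  0.0117 -0.9999] F [ 0.12 -0.55 -0.11] w 0.201 t 15.65 yaw -158.7315480849903
units [-0.036  0.043  0.058]
[[ 3.62706139e-01 -9.31891072e-01 -4.82561117e-03]
 [-9.31817240e-01 -3.62738159e-01  1.17327933e-02]
 [-1.26841187e-02  2.41031508e-04 -9.99919524e-01]]
```

View pics/scene4.png

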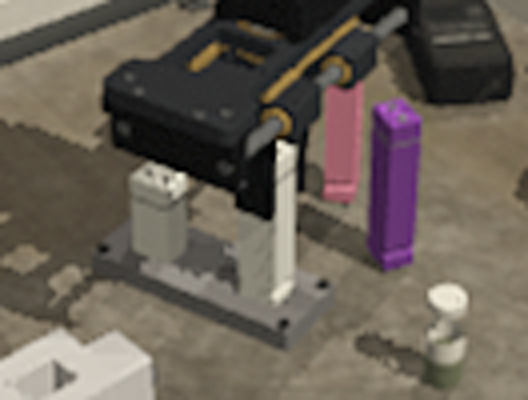

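View pics/side4.png

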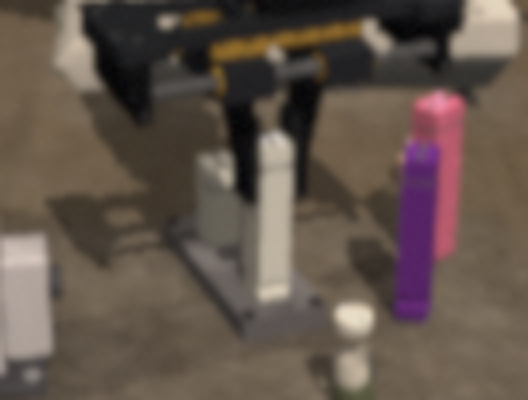

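Call:
servo_tool(deltas=[{"slide":[0,0,-0.3],"spin":0},{"slide":[0,0,-0.5],"spin":0},{"slide":[0,0,-0.7],"spin":0},{"slide":[0,0,-0.8],"spin":0},{"slide":[0,0,-0.8],"spin":0},{"slide":[0,0,-0.8],"spin":0},{"slide":[0,0,-0.8],"spin":0},{"slide":[0,0,-0.6],"spin":0},{"slide":[0,0,-0.4],"spin":0},{"slide":[0,0,-0.2],"spin":0}])

```text
time_s: 16.75
tcp_pos: [0.6355, -0.2855, 0.2357]
ee_rot: [[0.363, -0.932, -0.001], [-0.932, -0.363, 0.01], [-0.01, -0.003, -1.0]]
wrist_force: [0.1, -0.7, -0.5]
gripper_width: 0.205
```

```bash
python3 -c "
from h import *
go(.56,-.29,.22)
c=cam('scene');cv2.imwrite('pics/scene5.png',c['frame'][100:300,200:400,::-1].repeat(3,0).repeat(3,1))
"
```

```text
tcp [ 0.6355 -0.2855  0.2357] zax [-0.0011  0.0103 -0.9999] F [ 0.07 -0.74 -0.52] w 0.205 t 16.75 yaw -158.72985126467023
units [-0.922  2.881  0.628]
```

View pics/scene5.png

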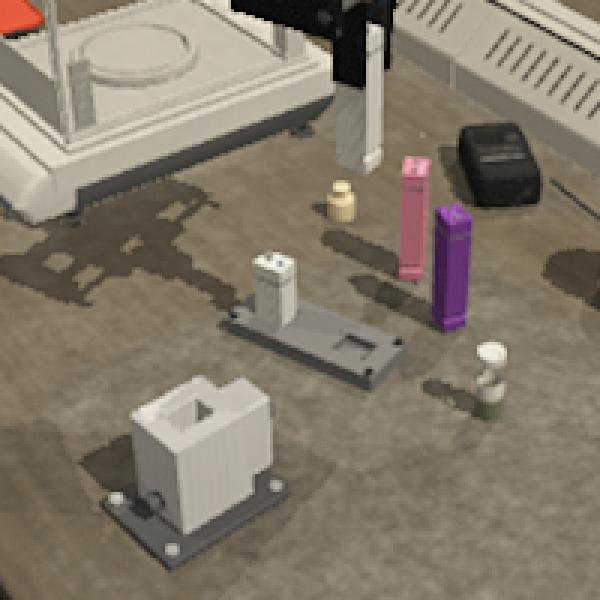

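Call:
servo_tool(deltas=[{"slide":[0,0,0],"spin":-0.93},{"slide":[0,0,0],"spin":-0.93},{"slide":[0,0,0],"spin":-0.93},{"slide":[0,0,0],"spin":-0.93},{"slide":[0,0,0],"spin":-0.93},{"slide":[0,0,0],"spin":-0.93},{"slide":[0,0,0],"spin":-0.93},{"slide":[0,0,0],"spin":-0.93},{"slide":[0,0,0],"spin":-0.93},{"slide":[0,0,0],"spin":-0.93}])

```text
time_s: 17.8
tcp_pos: [0.6318, -0.2838, 0.2276]
ee_rot: [[0.988, 0.15, -0.016], [0.151, -0.988, 0.016], [-0.013, -0.019, -1.0]]
wrist_force: [0.1, -0.5, -0.4]
gripper_width: 0.207
```

```bash
python3 -c "
from h import *
go(.43,-.3413,.22)
c=cam('wrist');cv2.imwrite('pics/w3.png',c['frame'][:,:,::-1]);print(sense()['joints'])
"
```

```text
tcp [ 0.6318 -0.2838  0.2276] zax [-0.0158  0.0164 -0.9997] F [ 0.07 -0.47 -0.35] w 0.207 t 17.8 yaw -81.34296652661037
units [-8.323  1.065  0.391]
[-11.18448672  29.26753615  13.07399591  -0.77987536 -74.90928126
 110.26465024]
```

View pics/w3.png

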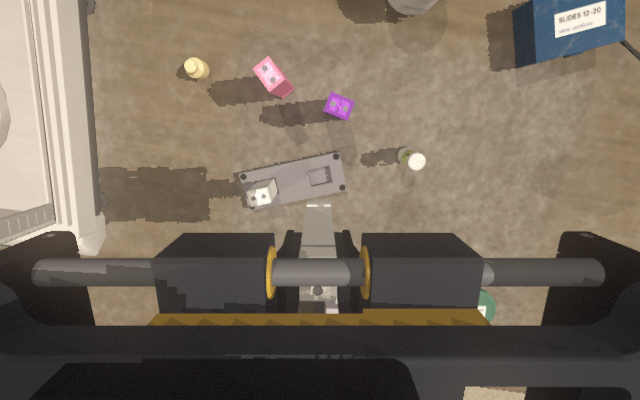

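Call:
servo_tool(deltas=[{"slide":[-0.3,0.1,0.05],"spin":0.295},{"slide":[-0.7,0.14,0.05],"spin":0},{"slide":[-1,0.16,0.05],"spin":0},{"slide":[-1,0.16,0.05],"spin":0},{"slide":[-1,0.16,0.05],"spin":0},{"slide":[-1,0.16,0.05],"spin":0},{"slide":[-1,0.16,0.05],"spin":0},{"slide":[-1,0.16,0.0],"spin":0},{"slide":[-0.7,0.12,0],"spin":0},{"slide":[-0.4,0.05,0],"spin":0}])

```text
time_s: 18.85
tcp_pos: [0.4199, -0.3379, 0.2153]
ee_rot: [[0.997, 0.071, -0.026], [0.071, -0.997, 0.021], [-0.025, -0.023, -0.999]]
wrist_force: [0.5, 0.2, -1.2]
gripper_width: 0.207
```

Call:
servo_tool(deltas=[{"slide":[0,0,0],"spin":0},{"slide":[0,0,0],"spin":0}])

```text
time_s: 19.05
tcp_pos: [0.4192, -0.3383, 0.2158]
ee_rot: [[0.997, 0.067, -0.025], [0.068, -0.998, 0.02], [-0.024, -0.022, -0.999]]
wrist_force: [-0.0, -0.1, -0.5]
gripper_width: 0.205
```

```bash
python3 -c "
from h import *
go(.465,-.3413,.17)
c=cam('wrist');cv2.imwrite('pics/w4.png',c['frame'][:,:,::-1]);np.savez('w4.npz',**{k:c[k] for k in('camera_matrix','eye','rotation')})
"
```

```text
tcp [ 0.4192 -0.3383  0.2158] zax [-0.0251  0.0204 -0.9995] F [-0.03 -0.05 -0.52] w 0.205 t 19.05 yaw -86.15713262766022
units [1.861 0.283 1.782]
```

View pics/w4.png

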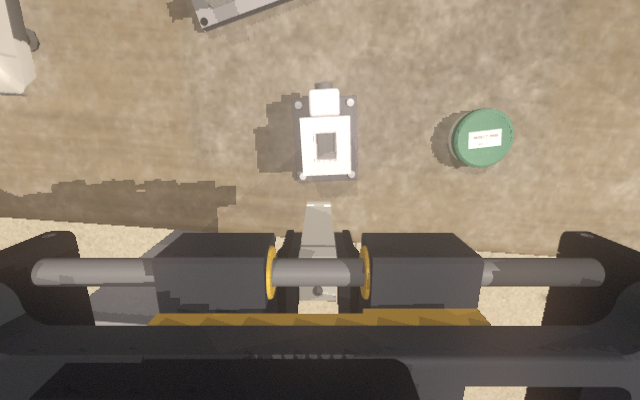

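The wrist view shows the well at about (326,146), the ball housing at (324,103) and the held cell's foot edge at (318,204).

Run:
```python
from h import *
c=load("w4.npz");img=cv2.imread("pics/w4.png")
for hi in(130,160,190): print("well",fit(c,img,(312,128,342,164),0,hi,.078))
for lo in(225,240): print("block",fit(c,img,(290,112,362,180),lo,255,.078))
a=img[75:225,270:380]; cv2.imwrite("pics/w4z.png",cv2.resize(a,None,fx=4,fy=4,interpolation=cv2.INTER_CUBIC))
# predicted foot edge: cell axis along tool z, foot 68.4 beyond tcp? 
s=sense();R=s["ee_rot"];T=s["tcp_pos"]
for sx in(-.0009,):
  for dx,dy in((.012,-.009),(.012,.009),(.009,-.009),(.009,.009)):
    for zz in(.0684,.0654):
      print(dx,dy,zz,np.round(proj(c,T+R@np.array([sx+dx,dy,zz])),1))
```

```text
Traceback (most recent call last):
  File "h.py", line 16, in fit
    k=max(cs,key=cv2.contourArea).reshape(-1,2)
      ~~~^^^^^^^^^^^^^^^^^^^^^^^^
ValueError: max() iterable argument is empty
```

Run:
```python
from h import *
c=load("w4.npz");img=cv2.imread("pics/w4.png")
for hi in(180,200,215): print("well",fit(c,img,(312,128,342,164),0,hi,.078))
for lo in(225,240): print("block",fit(c,img,(290,112,362,180),lo,255,.078))
a=img[75:225,270:380]; cv2.imwrite("pics/w4z.png",cv2.resize(a,None,fx=4,fy=4,interpolation=cv2.INTER_CUBIC))
s=sense();R=s["ee_rot"];T=s["tcp_pos"]
for sx in(-.0009,):
  for dx,dy in((.012,-.009),(.012,.009),(.009,-.009),(.009,.009)):
    for zz in(.0684,.0654):
      print(dx,dy,zz,np.round((proj(c,T+R@np.array([sx+dx,dy,zz]))-[270,75])*4+1.5,1))
```

```text
well (array([ 0.4647, -0.3411]), array([ 0.4651, -0.3411]), 24.2, 18.7, 6.7)
well (array([ 0.4644, -0.3412]), array([ 0.4646, -0.3412]), 25.3, 19.4, 7.2)
well (array([ 0.4644, -0.3412]), array([ 0.4645, -0.3413]), 26.2, 19.9, 7.4)
block (array([ 0.4627, -0.3395]), array([ 0.4639, -0.3407]), 59.8, 51.7, 7.3)
block (array([ 0.4638, -0.3405]), array([ 0.4641, -0.3408]), 56.6, 48.6, 6.8)
0.012 -0.009 0.0684 [142.  500.7]
0.012 -0.009 0.0654 [141.4 504.5]
0.012 0.009 0.0684 [232.8 500.6]
0.012 0.009 0.0654 [233.3 504.4]
0.009 -0.009 0.0684 [142.1 515.3]
0.009 -0.009 0.0654 [141.5 519.3]
0.009 0.009 0.0684 [232.6 515.2]
0.009 0.009 0.0654 [233.1 519.2]
```

View pics/w4z.png

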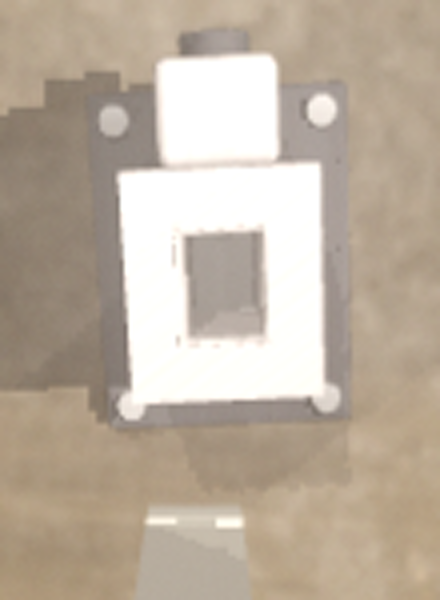

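Call:
servo_tool(deltas=[{"slide":[0,0,-0.2],"spin":0},{"slide":[0,0,-0.4],"spin":0},{"slide":[0,0,-0.7],"spin":0},{"slide":[0,0,-1],"spin":0},{"slide":[0,0,0],"spin":0},{"slide":[0,0,1],"spin":0},{"slide":[0,0,0.6],"spin":0},{"slide":[0,0,0.3],"spin":0},{"slide":[0,0,0.15],"spin":0},{"slide":[0,0,0],"spin":0}])

```text
time_s: 20.1
tcp_pos: [0.426, -0.338, 0.2255]
ee_rot: [[0.997, 0.071, -0.021], [0.072, -0.997, 0.018], [-0.02, -0.019, -1.0]]
wrist_force: [0.8, -0.2, -0.5]
gripper_width: 0.207
```

```bash
python3 -c "
from h import *
go(.465,-.3413,.17)"
```

```text
tcp [ 0.426  -0.338   0.2255] zax [-0.021   0.0176 -0.9996] F [ 0.77 -0.23 -0.55] w 0.207 t 20.1 yaw -85.89990266820018
units [1.589 0.286 2.185]
```

Call:
servo_tool(deltas=[{"slide":[0,0,-0.3],"spin":0},{"slide":[0,0,-0.6],"spin":0},{"slide":[0,0,-1],"spin":0},{"slide":[0,0,1],"spin":0},{"slide":[0,0,0.7],"spin":0},{"slide":[0,0,0.45],"spin":0},{"slide":[0,0,0.2],"spin":0},{"slide":[0,0,-0.2],"spin":0},{"slide":[0,0,-0.5],"spin":0},{"slide":[0,0,-1],"spin":0}])

```text
time_s: 21.1
tcp_pos: [0.4289, -0.3402, 0.2652]
ee_rot: [[0.997, 0.073, -0.015], [0.073, -0.997, 0.012], [-0.014, -0.014, -1.0]]
wrist_force: [0.1, -0.2, -1.1]
gripper_width: 0.204
```

Call:
servo_tool(deltas=[{"slide":[0,0,1],"spin":0},{"slide":[0,0,0.6],"spin":0},{"slide":[0,0,0.3],"spin":0},{"slide":[0,0,0.1],"spin":0},{"slide":[0,0,0],"spin":0}])

```text
time_s: 21.6
tcp_pos: [0.4333, -0.3431, 0.2247]
ee_rot: [[0.997, 0.074, 0.001], [0.074, -0.997, 0.002], [0.001, -0.002, -1.0]]
wrist_force: [0.3, 0.1, -0.9]
gripper_width: 0.201
```

```bash
python3 -c "
from h import *
go(.465,-.3413,.17)"
```

```text
tcp [ 0.4333 -0.3431  0.2247] zax [ 0.0011  0.0018 -1.    ] F [ 0.3   0.05 -0.93] w 0.201 t 21.6 yaw -85.74328793296912
units [1.268 0.026 2.189]
```

Call:
servo_tool(deltas=[{"slide":[0,0,0],"spin":-0.1},{"slide":[0,0,0],"spin":-0.1},{"slide":[0,0,0],"spin":-0.1},{"slide":[0,0,0],"spin":0}])

```text
time_s: 22.0
tcp_pos: [0.4342, -0.3437, 0.2267]
ee_rot: [[0.993, 0.12, 0.004], [0.12, -0.993, 0.0], [0.004, 0.0, -1.0]]
wrist_force: [-0.7, 0.9, -0.1]
gripper_width: 0.206
```

Run:
```python
from h import *
s=sense();R=s["ee_rot"];T=s["tcp_pos"]
go(.465,-.3413,.17)
c=cam('wrist');img=np.ascontiguousarray(c['frame'][:,:,::-1]);cv2.imwrite('pics/w5.png',img);np.savez('w5.npz',**{k:c[k] for k in('camera_matrix','eye','rotation')})
for hi in(180,200): print("well",fit(c,img,(305,135,345,180),0,hi,.078))
a=img[95:225,270:380]; cv2.imwrite("pics/w5z.png",cv2.resize(a,None,fx=4.5,fy=4.5,interpolation=cv2.INTER_CUBIC))
for dx,dy,zz in((.012,-.009,.0654),(.012,.009,.0654),(.012,-.009,.0514),(.012,.009,.0514),(.012,-.009,.03),(.012,.009,.03)):
      print(dx,dy,zz,np.round((proj(c,T+R@np.array([dx,dy,zz]))-[270,95])*4.5+1.75,1))
```

```text
tcp [ 0.4342 -0.3437  0.2267] zax [ 0.0039  0.     -1.    ] F [-0.69  0.94 -0.08] w 0.206 t 22.0 yaw -83.11210633243489
units [1.226 0.053 2.273]
well (array([ 0.4646, -0.3413]), array([ 0.4651, -0.3412]), 24.6, 18.5, 6.4)
well (array([ 0.4646, -0.3412]), array([ 0.4646, -0.3412]), 25.5, 19.2, 6.4)
0.012 -0.009 0.0654 [159.1 473.3]
0.012 0.009 0.0654 [262.6 473.3]
0.012 -0.009 0.0514 [155.6 494.8]
0.012 0.009 0.0514 [265.5 494.7]
0.012 -0.009 0.03 [149.5 533.1]
0.012 0.009 0.03 [270.6 533.1]
```

View pics/w5z.png

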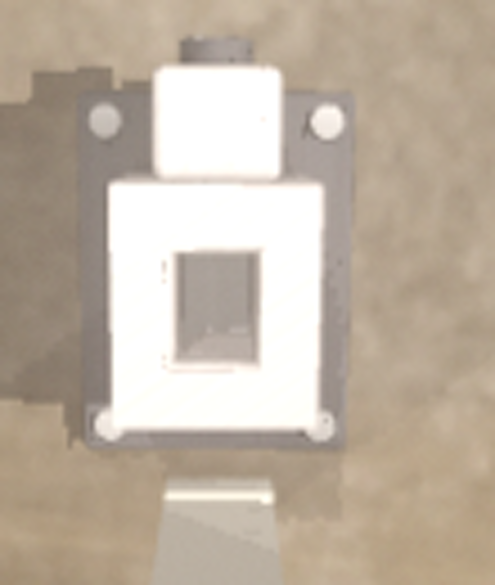

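Call:
servo_tool(deltas=[{"slide":[0.1,0,0.1],"spin":0},{"slide":[0.2,0,0.2],"spin":0},{"slide":[0.25,0,0.25],"spin":0},{"slide":[0.25,0,0.25],"spin":0},{"slide":[0.2,0,0.25],"spin":0},{"slide":[0.15,0,0.2],"spin":0},{"slide":[0.1,0,0.1],"spin":0},{"slide":[0,0,0],"spin":0},{"slide":[0,0,0],"spin":0}])

```text
time_s: 22.95
tcp_pos: [0.4683, -0.3392, 0.1885]
ee_rot: [[0.993, 0.12, 0.001], [0.12, -0.993, 0.001], [0.001, -0.001, -1.0]]
wrist_force: [-1.2, 0.6, -0.7]
gripper_width: 0.2
```

Run:
```python
from h import *
go(.4656,-.3396,.155)
for n in("scene","side"):
    c=cam(n);x,y=proj(c,[.465,-.34,.12]).astype(int);a=c["frame"][y-50:y+50,x-66:x+66,::-1]
    cv2.imwrite(f"pics/{n}6.png",cv2.resize(a,None,fx=4,fy=4,interpolation=cv2.INTER_CUBIC))
```

```text
tcp [ 0.4683 -0.3392  0.1885] zax [ 1.4e-03  9.0e-04 -1.0e+00] F [-1.2   0.57 -0.66] w 0.2 t 22.95 yaw -83.10153780451245
units [-0.112  0.003  1.34 ]
```

View pics/scene6.png

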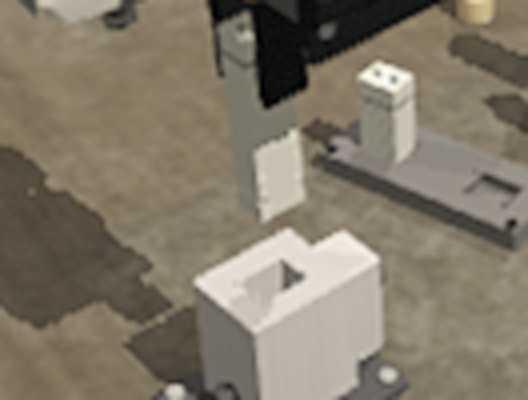

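View pics/side6.png

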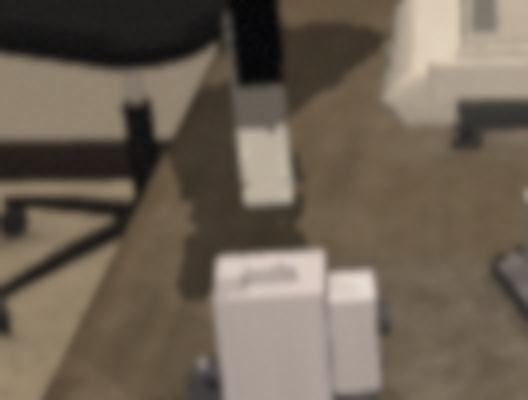

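Call:
servo_tool(deltas=[{"slide":[-0.05,0,0.15],"spin":0},{"slide":[-0.06,0,0.22],"spin":0},{"slide":[0,0,0.25],"spin":0},{"slide":[0,0,0.25],"spin":0},{"slide":[0,0,0.2],"spin":0},{"slide":[0,0,0.15],"spin":0},{"slide":[0,0,0.05],"spin":0},{"slide":[0,0,0],"spin":0}])

```text
time_s: 23.85
tcp_pos: [0.4647, -0.3397, 0.1545]
ee_rot: [[0.993, 0.119, 0.002], [0.119, -0.993, 0.001], [0.002, -0.0, -1.0]]
wrist_force: [0.4, 0.4, -0.6]
gripper_width: 0.209
```

Run:
```python
from h import *
go(.4656,-.3396,.145)
for n in("scene","side"):
    c=cam(n);x,y=proj(c,[.465,-.34,.08]).astype(int);a=c["frame"][y-35:y+35,x-46:x+46,::-1]
    cv2.imwrite(f"pics/{n}7.png",cv2.resize(a,None,fx=6,fy=6,interpolation=cv2.INTER_CUBIC))
c=cam('wrist');cv2.imwrite('pics/w7.png',cv2.resize(c['frame'][120:240,240:400,::-1],None,fx=4,fy=4,interpolation=cv2.INTER_CUBIC))
```

```text
tcp [ 0.4647 -0.3397  0.1545] zax [ 2.1e-03  8.0e-04 -1.0e+00] F [ 0.39  0.41 -0.59] w 0.209 t 23.85 yaw -83.14725965675005
units [ 0.035 -0.001  0.38 ]
```

View pics/scene7.png

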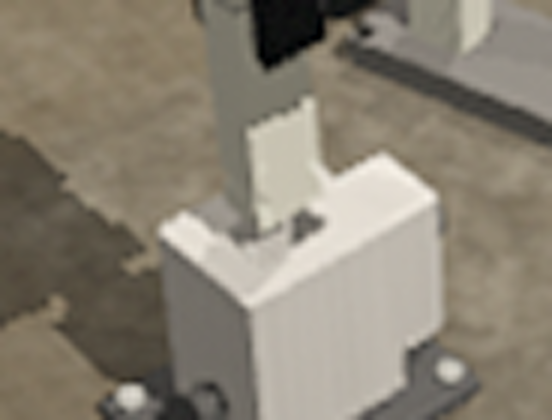

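View pics/side7.png

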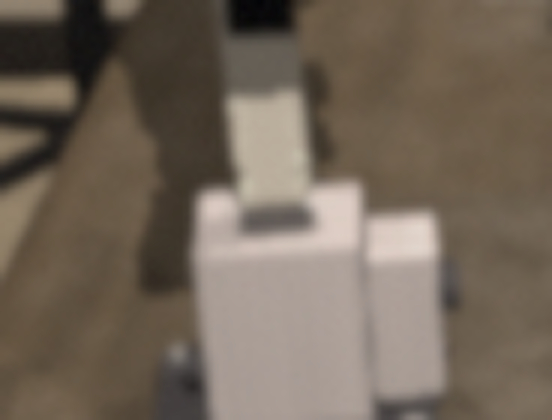

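View pics/w7.png

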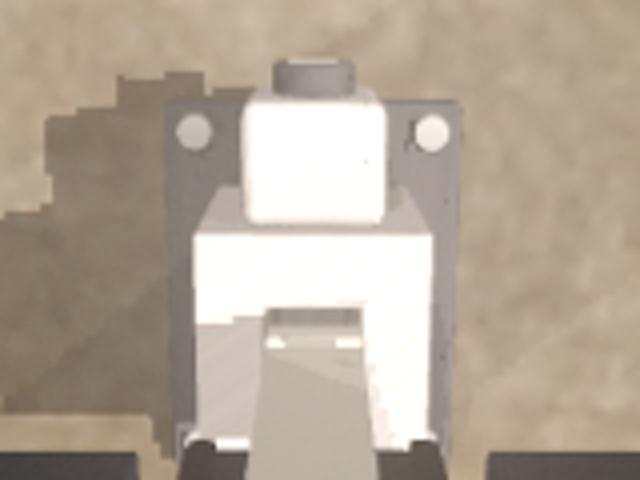

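Call:
servo_tool(deltas=[{"slide":[0.02,0,0.1],"spin":0},{"slide":[0,0,0.1],"spin":0},{"slide":[0,0,0.1],"spin":0},{"slide":[0,0,0.1],"spin":0},{"slide":[0,0,0.1],"spin":0},{"slide":[0,0,0.1],"spin":0}])

```text
time_s: 24.6
tcp_pos: [0.4655, -0.34, 0.1402]
ee_rot: [[0.993, 0.12, 0.003], [0.12, -0.993, -0.0], [0.003, 0.001, -1.0]]
wrist_force: [-0.8, 0.6, -0.6]
gripper_width: 0.203
```

```bash
python3 -c "
from h import *
go(.4656,-.3396,.145)"
```

```text
tcp [ 0.4655 -0.34    0.1402] zax [ 3.4e-03 -3.0e-04 -1.0e+00] F [-0.83  0.56 -0.61] w 0.203 t 24.6 yaw -83.13051408276782
units [ 0.006 -0.014 -0.194]
```

Call:
servo_tool(deltas=[{"slide":[0,0,0.1],"spin":0},{"slide":[0,0,0.1],"spin":0},{"slide":[0,0,0.1],"spin":0}])

```text
time_s: 24.9
tcp_pos: [0.4654, -0.3399, 0.1316]
ee_rot: [[0.993, 0.119, 0.003], [0.119, -0.993, -0.0], [0.003, 0.001, -1.0]]
wrist_force: [-0.9, 0.6, -0.6]
gripper_width: 0.206
```

Call:
servo_tool(deltas=[{"slide":[0,0,0.08],"spin":0},{"slide":[0,0,0.08],"spin":0}])

```text
time_s: 25.1
tcp_pos: [0.4655, -0.34, 0.1269]
ee_rot: [[0.993, 0.119, 0.003], [0.119, -0.993, -0.0], [0.003, 0.0, -1.0]]
wrist_force: [-0.4, 0.0, -1.7]
gripper_width: 0.203
```

Call:
servo_tool(deltas=[{"slide":[0,0,0.08],"spin":0},{"slide":[0,0,0.08],"spin":0}])

```text
time_s: 25.3
tcp_pos: [0.4655, -0.34, 0.1225]
ee_rot: [[0.993, 0.119, 0.003], [0.119, -0.993, -0.0], [0.003, 0.0, -1.0]]
wrist_force: [0.5, 0.8, -1.1]
gripper_width: 0.2
```

Call:
servo_tool(deltas=[{"slide":[0,0,0.08],"spin":0},{"slide":[0,0,0.08],"spin":0}])

```text
time_s: 25.5
tcp_pos: [0.4655, -0.34, 0.1182]
ee_rot: [[0.993, 0.119, 0.003], [0.119, -0.993, -0.0], [0.003, 0.0, -1.0]]
wrist_force: [-0.8, 0.5, 0.4]
gripper_width: 0.205
```

Call:
servo_tool(deltas=[{"slide":[0,0,0.08],"spin":0},{"slide":[0,0,0.08],"spin":0}])

```text
time_s: 25.7
tcp_pos: [0.4654, -0.34, 0.1139]
ee_rot: [[0.993, 0.119, 0.003], [0.119, -0.993, -0.0], [0.003, 0.0, -1.0]]
wrist_force: [-1.5, 0.6, 1.2]
gripper_width: 0.206
```

Call:
servo_tool(deltas=[{"slide":[0,0,0.08],"spin":0},{"slide":[0,0,0.08],"spin":0}])

```text
time_s: 25.9
tcp_pos: [0.4648, -0.3403, 0.1113]
ee_rot: [[0.993, 0.12, 0.001], [0.12, -0.993, -0.001], [0.001, 0.001, -1.0]]
wrist_force: [-1.9, 2.6, 9.8]
gripper_width: 0.207
```

Call:
servo_tool(deltas=[{"slide":[0,0,0.08],"spin":0}])

```text
time_s: 26.0
tcp_pos: [0.4649, -0.3404, 0.1107]
ee_rot: [[0.993, 0.121, 0.001], [0.121, -0.993, -0.001], [0.001, 0.002, -1.0]]
wrist_force: [-2.2, 3.5, 8.5]
gripper_width: 0.204
```

Call:
servo_tool(deltas=[{"slide":[0,0,0.08],"spin":0}])

```text
time_s: 26.1
tcp_pos: [0.4649, -0.3403, 0.1101]
ee_rot: [[0.993, 0.121, 0.001], [0.121, -0.993, -0.002], [0.001, 0.002, -1.0]]
wrist_force: [-1.1, 2.8, 7.5]
gripper_width: 0.207
```

Call:
servo_tool(deltas=[{"slide":[0,0,0.1],"spin":0}])

```text
time_s: 26.2
tcp_pos: [0.4649, -0.3403, 0.1089]
ee_rot: [[0.993, 0.121, 0.002], [0.121, -0.993, -0.002], [0.001, 0.002, -1.0]]
wrist_force: [-1.7, 1.5, 5.1]
gripper_width: 0.205
```

Call:
servo_tool(deltas=[{"slide":[0,0,0.1],"spin":0}])

```text
time_s: 26.3
tcp_pos: [0.4649, -0.3402, 0.1075]
ee_rot: [[0.993, 0.122, 0.002], [0.122, -0.993, -0.002], [0.001, 0.003, -1.0]]
wrist_force: [-3.0, 1.5, 5.1]
gripper_width: 0.207
```

Call:
servo_tool(deltas=[{"slide":[0,0,0.1],"spin":0}])

```text
time_s: 26.4
tcp_pos: [0.4649, -0.3402, 0.106]
ee_rot: [[0.993, 0.122, 0.002], [0.122, -0.993, -0.003], [0.001, 0.003, -1.0]]
wrist_force: [-2.3, 1.8, 5.4]
gripper_width: 0.203
```

Call:
servo_tool(deltas=[{"slide":[0,0,0.1],"spin":0}])

```text
time_s: 26.5
tcp_pos: [0.4649, -0.3402, 0.1046]
ee_rot: [[0.993, 0.122, 0.002], [0.122, -0.993, -0.003], [0.001, 0.003, -1.0]]
wrist_force: [-2.2, 2.3, 5.2]
gripper_width: 0.205
```

Call:
servo_tool(deltas=[{"slide":[0,0,0.1],"spin":0}])

```text
time_s: 26.6
tcp_pos: [0.465, -0.3402, 0.1032]
ee_rot: [[0.992, 0.122, 0.002], [0.122, -0.992, -0.004], [0.001, 0.004, -1.0]]
wrist_force: [-2.4, 1.9, 5.9]
gripper_width: 0.199
```

Call:
servo_tool(deltas=[{"slide":[0,0,0.1],"spin":0}])

```text
time_s: 26.7
tcp_pos: [0.465, -0.3402, 0.1017]
ee_rot: [[0.992, 0.123, 0.002], [0.123, -0.992, -0.004], [0.002, 0.004, -1.0]]
wrist_force: [-2.3, 1.7, 5.6]
gripper_width: 0.203
```

Call:
servo_tool(deltas=[{"slide":[0,0,0.1],"spin":0}])

```text
time_s: 26.8
tcp_pos: [0.465, -0.3401, 0.1]
ee_rot: [[0.992, 0.123, 0.002], [0.123, -0.992, -0.004], [0.002, 0.004, -1.0]]
wrist_force: [-0.7, 1.4, 3.8]
gripper_width: 0.209
```

Call:
servo_tool(deltas=[{"slide":[0,0,0.1],"spin":0}])

```text
time_s: 26.9
tcp_pos: [0.465, -0.3402, 0.0983]
ee_rot: [[0.992, 0.123, 0.002], [0.123, -0.992, -0.005], [0.002, 0.005, -1.0]]
wrist_force: [-3.5, 3.0, 10.4]
gripper_width: 0.206
```

Call:
servo_tool(deltas=[{"slide":[0,0,0.08],"spin":0}])

```text
time_s: 27.0
tcp_pos: [0.465, -0.3403, 0.0979]
ee_rot: [[0.992, 0.124, 0.002], [0.124, -0.992, -0.005], [0.001, 0.005, -1.0]]
wrist_force: [-3.6, 4.7, 13.6]
gripper_width: 0.2
```

Call:
servo_tool(deltas=[{"slide":[0,0,0.09],"spin":0}])

```text
time_s: 27.1
tcp_pos: [0.4651, -0.3403, 0.0976]
ee_rot: [[0.992, 0.124, 0.002], [0.124, -0.992, -0.006], [0.002, 0.006, -1.0]]
wrist_force: [-4.1, 3.7, 14.7]
gripper_width: 0.204
```

Call:
servo_tool(deltas=[{"slide":[0,0,0.1],"spin":0}])

```text
time_s: 27.2
tcp_pos: [0.4651, -0.3404, 0.0975]
ee_rot: [[0.992, 0.125, 0.002], [0.125, -0.992, -0.006], [0.002, 0.007, -1.0]]
wrist_force: [-4.5, 4.5, 16.8]
gripper_width: 0.202
```

Call:
servo_tool(deltas=[{"slide":[0,0,0.09],"spin":0},{"slide":[0,0,0.09],"spin":0}])

```text
time_s: 27.4
tcp_pos: [0.4651, -0.3403, 0.0975]
ee_rot: [[0.992, 0.126, 0.003], [0.126, -0.992, -0.008], [0.002, 0.008, -1.0]]
wrist_force: [-4.2, 4.6, 12.5]
gripper_width: 0.205
```

Run:
```python
from h import *
go(.465,-.34,.18)
for n in("scene","side"):
    c=cam(n);x,y=proj(c,[.465,-.34,.1]).astype(int);a=c["frame"][y-45:y+45,x-60:x+60,::-1]
    cv2.imwrite(f"pics/{n}8.png",cv2.resize(a,None,fx=5,fy=5,interpolation=cv2.INTER_CUBIC))
```

```text
tcp [ 0.4651 -0.3403  0.0975] zax [ 0.0029 -0.0076 -1.    ] F [-4.19  4.56 12.45] w 0.205 t 27.4 yaw -82.75228068061126
units [ 0.005  0.014 -3.3  ]
```

View pics/side8.png

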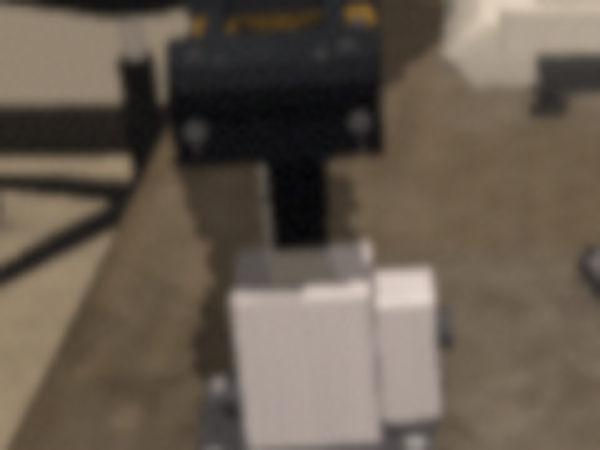

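Call:
servo_tool(deltas=[{"slide":[0,0,0.1],"spin":0}])

```text
time_s: 27.6
tcp_pos: [0.4651, -0.3403, 0.0975]
ee_rot: [[0.992, 0.127, 0.003], [0.127, -0.992, -0.008], [0.002, 0.009, -1.0]]
wrist_force: [-4.4, 3.9, 16.0]
gripper_width: 0.206
```

Call:
servo_tool(deltas=[{"slide":[0,0,0.1],"spin":0}])

```text
time_s: 27.7
tcp_pos: [0.4651, -0.3402, 0.0975]
ee_rot: [[0.992, 0.127, 0.003], [0.127, -0.992, -0.009], [0.002, 0.009, -1.0]]
wrist_force: [-4.9, 5.7, 14.3]
gripper_width: 0.206
```

Call:
servo_tool(deltas=[{"slide":[0,0,0.06],"spin":0}])

```text
time_s: 27.8
tcp_pos: [0.465, -0.3401, 0.0976]
ee_rot: [[0.992, 0.127, 0.004], [0.127, -0.992, -0.009], [0.003, 0.01, -1.0]]
wrist_force: [-2.8, 2.9, 7.1]
gripper_width: 0.203
```

Call:
servo_tool(deltas=[{"slide":[0,0,0],"spin":0},{"slide":[0,0,0],"spin":0}])

```text
time_s: 28.0
tcp_pos: [0.4649, -0.34, 0.0984]
ee_rot: [[0.992, 0.127, 0.004], [0.127, -0.992, -0.009], [0.003, 0.01, -1.0]]
wrist_force: [-1.2, 1.1, 3.9]
gripper_width: 0.207
```

Call:
servo_tool(deltas=[{"slide":[0,0,0],"spin":0},{"slide":[0,0,0],"spin":0},{"slide":[0,0,0],"spin":0},{"slide":[0,0,0],"spin":0},{"slide":[0,0,0],"spin":0},{"slide":[0,0,0],"spin":0}], gripper=90)

```text
time_s: 28.6
tcp_pos: [0.4667, -0.3405, 0.0965]
ee_rot: [[0.992, 0.127, 0.007], [0.127, -0.992, -0.01], [0.006, 0.011, -1.0]]
wrist_force: [0.4, 0.1, 0.4]
gripper_width: 0.619
```

Call:
servo_tool(deltas=[{"slide":[0,0,-0.2],"spin":0},{"slide":[0,0,-0.4],"spin":0},{"slide":[0,0,-0.7],"spin":0},{"slide":[0,0,-0.8],"spin":0},{"slide":[0,0,-0.8],"spin":0},{"slide":[0,0,-0.8],"spin":0},{"slide":[0,0,-0.5],"spin":0},{"slide":[0,0,-0.2],"spin":0},{"slide":[0,0,0],"spin":0}])

```text
time_s: 29.5
tcp_pos: [0.4663, -0.3399, 0.2171]
ee_rot: [[0.992, 0.128, 0.013], [0.128, -0.992, -0.013], [0.011, 0.014, -1.0]]
wrist_force: [0.0, -1.2, 0.1]
gripper_width: 0.647
```

Run:
```python
from h import *
go(.465,-.34,.18)
c=cam("scene");cv2.imwrite("pics/scene9.png",cv2.resize(c["frame"][130:330,200:400,::-1],None,fx=3,fy=3,interpolation=cv2.INTER_CUBIC))
K=.5
c=cam("side");x,y=proj(c,[.465,-.34,.08]).astype(int);cv2.imwrite("pics/side9.png",cv2.resize(c["frame"][y-45:y+45,x-60:x+60,::-1],None,fx=5,fy=5,interpolation=cv2.INTER_CUBIC))
```

```text
tcp [ 0.4663 -0.3399  0.2171] zax [ 0.0125 -0.0129 -0.9998] F [ 0.02 -1.16  0.07] w 0.647 t 29.5 yaw -82.6690465253188
units [-0.068 -0.022  1.483]
```

View pics/scene9.png

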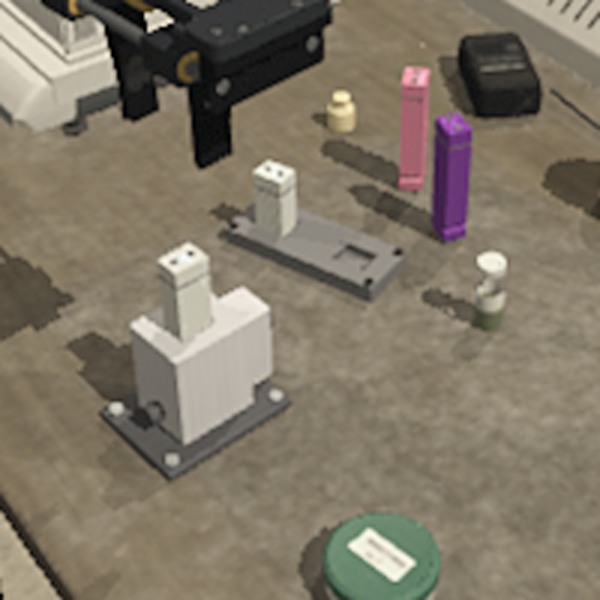

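View pics/side9.png

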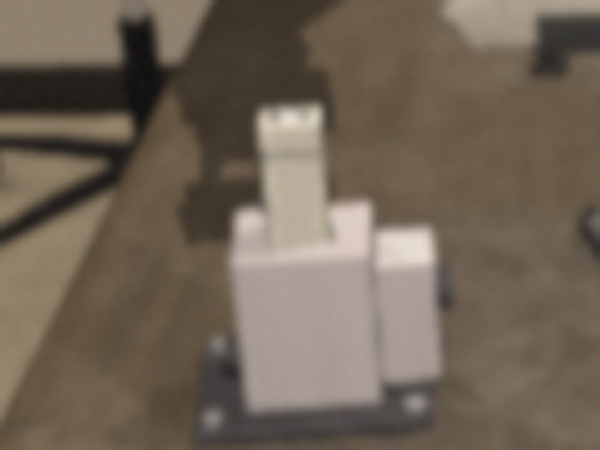

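Run:
```python
from h import *
c=cam("scene")
for z in(.125,.1295,.135,.14): print(z,np.round(proj(c,[.465,-.340,z]),1))
print(sense()["wrist_force"]); r.finish_job()
```

```text
0.125 [261.6 216.8]
0.1295 [261.4 214.9]
0.135 [261.2 212.5]
0.14 [261.  210.3]
[-0.08393284 -0.26963145 -0.52627632]
the job is handed in; nothing more can be done
```

I took the tall grooved cell from the rack, put it foot down in the holder's well, pressed it through the click onto the stop, let go and handed the job in at about 29.5 s.

- **Press:** The foot met the ball at about 10 N and then slid on at about 5 N. The push fell to 3.8 N at the click. I then pressed to about 17 N, where the position stopped changing at TCP z 0.0975 m. It held there for about 0.5 s.
- **After easing off:** The cell sprang back about 0.9 mm, which fits it resting at the click.
- **Final pictures:** The cell stands upright in the well with the gripper clear above it. Its top is at z ≈ 0.127 m by camera and ≈ 0.1295 m by arm position, which agree within calibration. The blank, vial, weight and tin look untouched, judged by eye.
- **Not measured:** I could not read the ball and lifter joints directly, so the final state rests on the force, the spring-back and the pictures.
- **Disagreements along the way:** The arm's tilt drifted by up to 2°, so I corrected it before the grasp and again before inserting. The camera also showed the held foot about 1.5 mm off the arm's own position, so I lined up foot and well within one picture.

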